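# Close and bolt the picked order tote

## Task

Close the packed order tote on the bench for dispatch: push both standing lid flaps over and down until they lie fully shut, and only then push the bolt's thumb tab across the seam as far as it goes. Everything is pushed with the fingertips and nothing picked up: do not lift the tote or shove it about, and leave the jar, the can and the carton beside it as they are.

Things in the scene. Friction and masses are not known exactly. Their poses are not given: they have to be found in the camera images.
- tote: Loose green tote of goods, about 3.5 kg, 300 mm long (its x), 200 mm wide (its y), 120 mm high. Origin: centre of its underside, z up; yaw within 0.6 rad of world x. Two lid flaps are hinged on the outer top edges of its long sides (tote y = +100 and -100 mm, z = 120 mm). Shut, they lie level, top face at z = 125 mm, and meet at y = 0. They start open, leaning outwards. Goods lie below the rim.
- bolt_flap (a joint): Angle (rad) of the +y flap, which carries the bolt: 0 shut and level, 1.57 upright, more leans outwards (stop 2.2). Plate 296 mm long, 97 mm from hinge to free edge, 5 mm thick, 0.12 kg. Stiff hinge (0.15 N m, 2 to 5 N to push): it stays where it is left, so push it all the way down. The bolt takes up 20 mm either side of mid-length on the outer (shut: upper) face; the rest is smooth.
- plain_flap (a joint): The same angle for the flap on the tote's -y side, a plate of the same size and stiffness. It has no bolt, only a low steel staple (42 mm along the flap, top 15 mm above the hinge line when shut) in the middle of its length near its free edge, into which the bolt slides.
- bolt_flap_edge (a point): Middle of the free edge of the +y flap, on its outer (when shut, upper) face, 99 mm from the hinge line.
- plain_flap_edge (a point): Middle of the free edge of the -y flap, on its outer (when shut, upper) face, 99 mm from the hinge line.
- bolt (a joint): Travel (m) of the flat steel slide bolt on the +y flap: 0 = drawn back, 0.035 = its end stop, fully across the seam. With the flap shut it moves along the tote's -y direction, against 1.5 N of friction, and stays where it is left. It starts within 5 mm of drawn back.
- bolt_tab (a point): Centre of the top of the bolt's black thumb tab, an upright block 24 mm along tote x, 12 mm along tote y. With the flap shut its top is 153 mm and its lower end 128 mm above the bench; the guide rails beside the bolt reach 130 mm, the flap's face 125 mm. Drawn back, the tab's centre is 46 mm from the hinge line, and the flap between tab and hinge is bare.
- jar: Bystander: closed glass jar with steel cap, 64 mm across, 100 mm tall, beside the tote. Origin: centre of its underside.
- can: Bystander: closed tin can, 74 mm across, 105 mm tall, beside the tote. Origin: centre of its underside.
- carton: Bystander: small cardboard carton 90 x 60 x 70 mm high, beside the tote. Origin: centre of its underside.

How it is judged:
On the way, in this order (a step that is already met when the one before it is completed fails the run):
1. both flaps are shut, the bolt still drawn back (value of joint each of bolt_flap, plain_flap below 0.04 rad and value of joint bolt below 0.012 m), for 0.2 s.
2. the bolt is pushed across the seam with both flaps shut (value of joint each of bolt_flap, plain_flap below 0.04 rad and value of joint bolt above 0.029 m), for 0.2 s.
At the end, for the whole second after the job is handed in: Both flap angles are below 0.04 rad, the bolt has travelled more than 29 mm of its 35 mm, the tote stands level, at rest and within 40 mm of its first place, and the jar, can and carton stand upright within 30 mm of theirs (all of step 2 and linear speed of tote below 0.02 m/s and angle between tote's own z axis and vertical below 0.05 rad and distance of tote from where it was at the start of the episode below 0.04 m and distance of each of jar, can, carton from where it was at the start of the episode below 0.03 m and angle between each of jar, can, carton's own z axis and vertical below 0.2 rad); the robot touches nothing.
It fails at once if the tote is lifted (15 mm), tipped (0.15 rad) or shoved (40 mm) (height (world z) of tote above 0.015 m or angle between tote's own z axis and vertical above 0.15 rad or distance of tote from where it was at the start of the episode above 0.04 m).
It fails at once if the jar, can or carton is moved 30 mm, lifted or knocked over (distance of any of jar, can, carton from where it was at the start of the episode above 0.03 m or angle between any of jar, can, carton's own z axis and vertical above 0.3 rad).
It fails at once if the bolt is pushed across while a flap is still standing (value of joint bolt above 0.02 m and value of joint any of bolt_flap, plain_flap above 0.25 rad).
It also fails if it takes over 61 s, if anything falls off the work surface, if the arm or the gripper's body presses on something with over 40 N, if the wrist force passes 120 N, or if a joint passes its speed limit or range.

## Robot

A 7-joint arm with a two-finger parallel gripper is mounted at the origin on the work surface. World frame = base frame: x ahead of the robot, y to its left, z up, the work surface at z = 0. Lengths are in m, angles in rad, forces in N, time in s.
With the tool pointing down it reaches from about 0.4 to 0.85 m from the base axis. Payload 10.4 kg.
Tool frame: the origin (TCP) lies on the front face of the gripper's body, between the roots of the fingers; the fingertips stand 73 mm ahead of it and the grasp point (between the pads) lies 54 mm ahead of it; z points along the fingers, y is the line along which they close (so a half turn about z gives the same grasp; the last joint's range is limited). The gripper opens to 85 mm and grips with 20 to 120 N. Pads are 22 mm wide; open, the fingers measure 114 mm over their backs; the gripper's body (76 mm by 85 mm) begins 54 mm behind the grasp point. The pads swing forward as they close: fully open they stand 13 mm farther back than shut.
Start: joints at [1.106, 0.332, -0.065, 1.46, 0.022, 1.35, -0.088], TCP at [0.267, -0.565, 0.304] pointing down, gripper open.
Joint ranges: [-2.6, 2.6], [-0.5, 2.12], [-1.47, 1.34], [0.16, 2.42], [-1.27, 4.41], [0.06, 2.06], [-2.6, 2.6]. Speed limits (rad/s): [2.22, 2.22, 2.79, 2.79, 3.14, 3.14, 3.14].

## Interface

Orientations are given as a unit quaternion [x, y, z, w].
In Python, from workcell import manip gives the robot as it stands.
- The arm moves only by the shell command python3 -m jog 'ROWS' [FORCE]. ROWS is JSON, a list of rows, each an object with "grip": the gripper command: -1 is fully open, 1 is shut, values between are in proportion; "slide": the shift along the tool's x, y, z in cm, a list of three; "yaw": the turn about the tool's z in rad. A call has 1 to 8 rows; each row shifts and turns the commanded pose from where the row before left it, along the tool's axes as they then stand; what a row does not reach is not made up. A row lasts 1/10 s, in which the tool goes at most 50 mm and 8.59 degrees, less where a joint would pass 70% of its speed; a pose out of reach is approached as far as the arm can. A call with a gripper value outside its range is refused whole. The fingers move at their own pace and stop on an object; FORCE is the grip in N (left out, the last holds). Time passes only in rows, so rows that do not move let the fingers close. It gives the time, the measured TCP pose, the force, the opening and the grip force at its end, in the units of the state.
- manip.get_obs(): the state, without advancing time (a new reading comes with each control period).
- manip.camera(name): name is "scene" or "top"; returns the picture (420x560x3 uint8, blue, green, red); there is no depth.
- manip.calibration(name): a dict with "vfov" (degrees; the focal length in pixels is half the picture's height over the tangent of half this angle, whatever the lens; pixels are square), "cx", "cy" (the principal point, pixels), "camera_from_world" (4x4, takes a point from world to camera coordinates). Camera axes: x right, y down, z forward; pixel columns grow to the right and rows downward; lengths in m; the calibration is good to about 2 mm. A picture is of the moment at which its call begins. calibration takes no time and is no camera call.
- manip.hand_in(): hands the job in; it is judged then, once.
Trained networks look in the newest picture that a camera, given by its name, has taken for a name from the list of things; names that differ only in an ending like _2 or _b are one class to them, and where a whole thing is asked for, a point or a joint stands for the part that bears it (a point fixed in the world has none). Each returns a list of dicts, best first, with "conf" (0 to 1); they miss things now and then, are a little off and sometimes report something else, mostly with a low value. They report only what shows in the picture. A call takes as long as a camera call.
- manip.masks_of(thing, camera): "region" (420x560 bool, what is visible of it) and "centre" ([column, row] in pixels, amid what is visible of it).
The state is a dict: "clock": time; "joint_pos": joint angles; "joint_velocities": joint speeds; "tau": joint torques, N m; "position": TCP position; "ee_rot": TCP orientation; "ft_force": force on the tool from outside, world axes, zero at the start; "torque": the same for the moment, N m; "grip_width": opening from 0.0 (shut) to 1.0 (fully open); "grasp_force": force on a finger pad.
Only numpy, scipy, OpenCV 4.12 (cv2) and the standard library are available. Lean on these libraries where they do the work, as an engineer would, in place of code of your own. Each camera call takes 0.05 s, during which the arm holds its last target. There are 200 camera calls.

## Working session

There is one attempt and no reset: what is moved stays moved. The work goes in short steps, Python scripts to look and compute and a shell command to move; the robot and the scene stay as the last step left them, time stands still between calls to the robot, and variables do not carry over. Pictures are saved under pics/ and viewed, at most 10 in all, crops included, and the job is handed in when it is done.

```bash
mkdir -p pics; cat > h.py <<'E'
from workcell import manip
import numpy as np, cv2
from scipy.spatial.transform import Rotation as R
def K(c):
    f=210/np.tan(np.radians(c["vfov"])/2); return f,c["cx"],c["cy"],np.array(c["camera_from_world"])
def proj(n,P):
    f,cx,cy,T=K(manip.calibration(n)); P=np.atleast_2d(P); q=P@T[:3,:3].T+T[:3,3]
    return np.c_[f*q[:,0]/q[:,2]+cx, f*q[:,1]/q[:,2]+cy]
def at_z(n,uv,z):
    f,cx,cy,T=K(manip.calibration(n)); Rm=T[:3,:3]; o=-Rm.T@T[:3,3]
    d=Rm.T@np.array([(uv[0]-cx)/f,(uv[1]-cy)/f,1]); return o+d*(z-o[2])/d[2]
E
python3 - <<'E'
from h import *
o=manip.get_obs(); print({k:np.round(v,3) for k,v in o.items()})
for n in("scene","top"):
    cv2.imwrite(f"pics/{n}0.png",manip.camera(n))
    c=manip.calibration(n); print(n,c["vfov"],np.round(c["camera_from_world"],3).tolist())
    for t in("tote","bolt_flap","plain_flap","bolt_flap_edge","plain_flap_edge","bolt_tab","jar","can","carton"):
        for m in manip.masks_of(t,n)[:2]:
            np.save(f"pics/{n}_{t}.npy",m["region"]) if m["conf"]>.5 else 0
            ys,xs=np.nonzero(m["region"]);print(t,round(m["conf"],2),np.round(m["centre"]),len(xs),(xs.min(),xs.max(),ys.min(),ys.max()) if len(xs) else "")
E
```

```text
{'clock': np.float64(0.0), 'joint_pos': array([ 1.106,  0.333, -0.065,  1.461,  0.022,  1.35 , -0.089]), 'joint_velocities': array([ 0.   , -0.001,  0.   , -0.002,  0.001,  0.002, -0.   ]), 'tau': array([-0.0000e+00, -6.2545e+01,  4.9000e-02, -3.9160e+01,  1.6000e-02,
        1.0000e-02, -0.0000e+00]), 'position': array([ 0.267, -0.565,  0.303]), 'ee_rot': array([ 0.976,  0.219, -0.   , -0.001]), 'ft_force': array([-0.369, -0.382,  0.265]), 'torque': array([ 0.015, -0.034,  0.06 ]), 'grasp_force': np.float64(0.0), 'grip_width': np.float64(1.002)}
scene 53.61575373107859 [[0.64, 0.768, -0.002, -0.352], [0.637, -0.532, -0.558, -0.293], [-0.429, 0.356, -0.83, 1.099], [0.0, 0.0, 0.0, 1.0]]
tote 0.77 [327. 191.] 25300 (np.int64(208), np.int64(437), np.int64(82), np.int64(302))
tote 0.49 [276. 214.] 1668 (np.int64(208), np.int64(337), np.int64(147), np.int64(276))
bolt_flap 0.71 [368. 144.] 6133 (np.int64(304), np.int64(436), np.int64(82), np.int64(206))
plain_flap 0.56 [276. 216.] 1873 (np.int64(208), np.int64(337), np.int64(147), np.int64(277))
bolt_flap_edge 0.86 [368. 146.] 6368 (np.in
[... 945 characters left out ...]
91.] 2065 (np.int64(192), np.int64(216), np.int64(121), np.int64(258))
plain_flap_edge 0.89 [307. 187.] 2266 (np.int64(297), np.int64(320), np.int64(116), np.int64(253))
bolt_tab 0.66 [196. 192.] 97 (np.int64(191), np.int64(199), np.int64(185), np.int64(197))
bolt_tab 0.62 [310. 189.] 2347 (np.int64(297), np.int64(320), np.int64(116), np.int64(253))
jar 0.73 [159. 232.] 708 (np.int64(144), np.int64(177), np.int64(219), np.int64(245))
jar 0.24 [348. 181.] 1034 (np.int64(333), np.int64(364), np.int64(158), np.int64(199))
can 0.74 [348. 229.] 826 (np.int64(334), np.int64(368), np.int64(218), np.int64(247))
carton 0.66 [352. 181.] 1144 (np.int64(332), np.int64(365), np.int64(157), np.int64(200))
```

View pics/scene0.png

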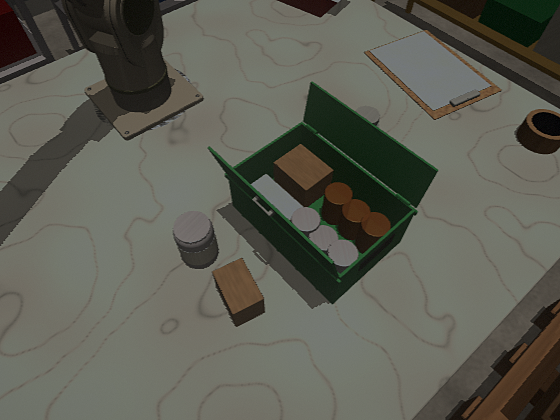

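View pics/top0.png

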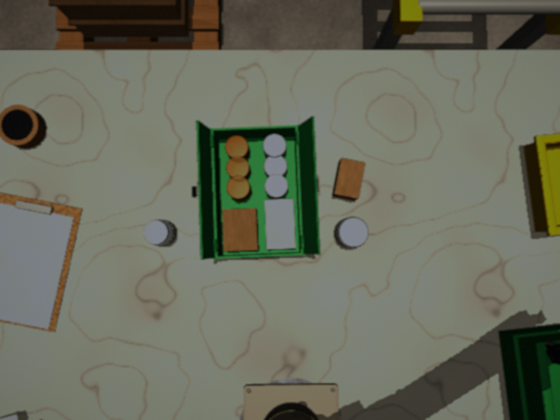

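The scene view shows the tote with both flaps leaning outwards, bolt flap at about (368,144) and plain flap at (276,215). The top view shows the tote's long side nearly along world x, with the bolt flap at the left (column 206) and the tab at (196,192). The jar is at (159,232), the can at (350,232) and the carton at (350,180). Next I fit the pose to the masks.

```bash
cat > fit.py <<'E'
from h import *
from scipy.optimize import minimize
def flap(p,s):
    a=p[3] if s>0 else p[4]; o=[]
    for x in(-.148,.148):
        for r,t in((.002,0),(.099,0),(.099,.005),(.002,.005)):  # t: thickness to the outer side
            o.append([x, s*(.1-r*np.cos(a)+t*np.sin(a)), .12+r*np.sin(a)+t*np.cos(a)])
    return W(p,np.array(o))
def W(p,L):
    c,s=np.cos(p[2]),np.sin(p[2]); return np.c_[p[0]+c*L[:,0]-s*L[:,1],p[1]+s*L[:,0]+c*L[:,1],L[:,2]]
def hull(n,P):
    m=np.zeros((420,560),np.uint8); q=cv2.convexHull((proj(n,P)*16).astype(np.int32)); cv2.fillConvexPoly(m,q,1,shift=4); return m>0
box=np.array([[x,y,z] for x in(-.15,.15) for y in(-.1,.1) for z in(0,.12)])
E
cat > run.py <<'E'
from fit import *
M={(n,t):np.load(f"pics/{n}_{t}.npy") for n in("scene","top") for t in("tote","bolt_flap","plain_flap")}
def iou(a,b): return (a&b).sum()/(a|b).sum()
def terms(p):
    r={}
    for n in("scene","top"):
        b,q=hull(n,flap(p,1)),hull(n,flap(p,-1))
        r[n,"bolt_flap"]=iou(b,M[n,"bolt_flap"]); r[n,"plain_flap"]=iou(q,M[n,"plain_flap"])
        r[n,"tote"]=iou(b|q|hull(n,W(p,box)),M[n,"tote"])
    return r
best=None
c=at_z("top",[258,189],.12); print(c)
for y in(-.05,.0,.05):
  for a in(1.75,2.):
    r=minimize(lambda p:-sum(terms(p).values()),[c[0],c[1],y,a,a],method="Nelder-Mead",options=dict(initial_simplex=np.array([c[0],c[1],y,a,a])+np.vstack([np.zeros(5),np.diag([.02,.02,.05,.15,.15])]),maxiter=400))
    if best is None or r.fun<best.fun: best=r
print(np.round(best.x,4),best.fun); print({k:round(v,2) for k,v in terms(best.x).items()})
np.save("pose.npy",best.x); p=best.x
for nm,uv,z in(("jar",(158.5,232),.1),("can",(351,232),.105),("carton",(350,179),.07)): print(nm,np.round(at_z("top",uv,z),3))
im=cv2.imread("pics/top0.png"); im2=cv2.imread("pics/scene0.png")
for n,i in(("top",im),("scene",im2)):
    for P in(flap(p,1),flap(p,-1),W(p,box)):
        cv2.polylines(i,[cv2.convexHull(proj(n,P).astype(np.int32))],1,(0,0,255))
cv2.imwrite("pics/ov.png",np.hstack([im[90:290,100:420],im2[60:330,150:460][:200]])[:, :])
cv2.imwrite("pics/ov.png",cv2.resize(np.hstack([im[80:300,140:400],im2[70:310,190:450][:220]]),None,fx=1.5,fy=1.5))
E
python3 run.py
```

```text
[0.5827163  0.07107421 0.12      ]Traceback (most recent call last):
  File "run.py", line 15, in <module>
    r=minimize(lambda p:-sum(terms(p).values()),[c[0],c[1],y,a,a],method="Nelder-Mead",options=dict(initial_simplex=np.array([c[0],c[1],y,a,a])+np.vstack([np.zeros(5),np.diag([.02,.02,.05,.15,.15])]),maxiter=400))
    res = _minimize_neldermead(fun, x0, args, callback, bounds=bounds,
                               **options)
    fsim[j] = func(sim[j])
              ~~~~^^^^^^^^
    fx = function(np.copy(x), *(wrapper_args + args))
  File "run.py", line 15, in <lambda>
    r=minimize(lambda p:-sum(terms(p).values()),[c[0],c[1],y,a,a],method="Nelder-Mead",options=dict(initial_simplex=np.array([c[0],c[1],y,a,a])+np.vstack([np.zeros(5),np.diag([.02,.02,.05,.15,.15])]),maxiter=400))
                             ~~~~~^^^
  File "run.py", line 7, in terms
    b,q=hull(n,flap(p,1)),hull(n,flap(p,-1))
        ~~~~^^^^^^^^^^^^^
  File "fit.py", line 12, in hull
    m=np.zeros((420,560),np.uint8); q=cv2.convexHull((proj(n,P)*16).astype(np.int32)); cv2.fillConvexPoly(m,q,1,shift=4); return m>0
                                                      ~~~~^^^^^
  File "h.py", line 7, in proj
    f,cx,cy,T=K(manip.calibration(n)); P=np.atleast_2d(P); q=P@T[:3,:3].T+T[:3,3]
                ~~~~~~~~~~~~~~~~~^^^
ValueError: time passes only in moves, steps and waits
```

Calibration gets called too often, so I'll cache it.

```bash
sed -i 's/manip.calibration(n)/cal(n)/; 3a import functools\ncal=functools.cache(lambda n: manip.calibration(n))' h.py; python3 run.py
```

```text
[0.5827163  0.07107421 0.12      ]
[0.5793 0.0751 0.0357 1.6913 1.8521] -5.6347550958071215
{('scene', 'bolt_flap'): np.float64(0.96), ('scene', 'plain_flap'): np.float64(0.91), ('scene', 'tote'): np.float64(0.99), ('top', 'bolt_flap'): np.float64(0.91), ('top', 'plain_flap'): np.float64(0.89), ('top', 'tote'): np.float64(0.98)}
jar [0.486 0.302 0.1  ]
can [ 0.483 -0.143  0.105]
carton [ 0.611 -0.147  0.07 ]
```

View pics/ov.png

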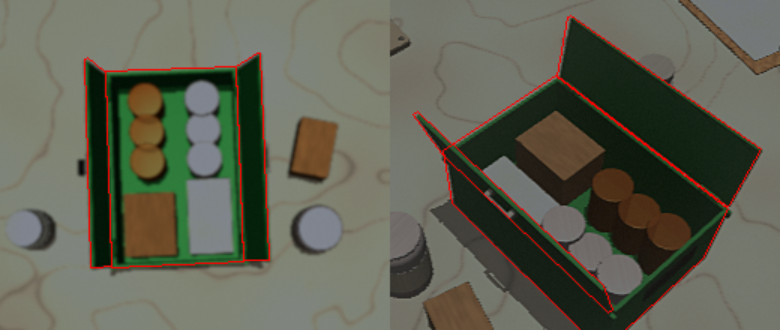

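The fit is excellent: the overlay outlines match in both views. Tote at (0.579, 0.075), yaw 0.036, bolt flap at 1.69 rad, plain flap at 1.85 rad. I now approach outside the plain flap at tote x = -60 mm with the gripper shut.

```bash
cat > st.py <<'E'
from fit import *
o=manip.get_obs(); p=np.load("pose.npy"); r=R.from_quat(o["ee_rot"]); d=np.array(o["position"])+.073*r.as_matrix()[:,2]
c,s=np.cos(p[2]),np.sin(p[2]); e=d[:2]-p[:2]
x=r.as_matrix()[:,0]
print("t",round(float(o["clock"]),2),"tip local mm",np.round([1e3*(c*e[0]+s*e[1]),1e3*(-s*e[0]+c*e[1]),1e3*d[2]],1),"yaw",round(np.arctan2(x[1],x[0]),3),"F",np.round(o["ft_force"],1),"w",round(float(o["grip_width"]),2))
E
python3 -m jog '[{"grip":1,"slide":[3.55,-2.46,0.25],"yaw":0},{"grip":1,"slide":[3.55,-2.46,0.25],"yaw":0},{"grip":1,"slide":[3.55,-2.46,0.25],"yaw":0},{"grip":1,"slide":[3.55,-2.46,0.25],"yaw":0},{"grip":1,"slide":[3.55,-2.46,0.25],"yaw":0},{"grip":1,"slide":[3.55,-2.46,0.25],"yaw":0},{"grip":1,"slide":[3.55,-2.46,0.25],"yaw":0},{"grip":1,"slide":[3.55,-2.46,0.25],"yaw":0}]' 40
python3 -m jog '[{"grip":1,"slide":[3.55,-2.46,0.25],"yaw":0},{"grip":1,"slide":[3.55,-2.46,0.25],"yaw":0},{"grip":1,"slide":[3.55,-2.46,0.25],"yaw":0},{"grip":1,"slide":[3.55,-2.46,0.25],"yaw":0},{"grip":1,"slide":[0,0,0],"yaw":0.135},{"grip":1,"slide":[0,0,0],"yaw":0.135},{"grip":1,"slide":[0,0,0],"yaw":0.135},{"grip":1,"slide":[0,0,0],"yaw":0}]'
python3 st.py
```

```text
clock: 1.8
position: [0.4404, -0.2641, 0.2841]
ee_rot: [0.976, 0.219, 0.0, 0.0]
ft_force: [0.7, -0.6, -0.0]
grip_width: 0.007
grasp_force: 0.0
clock: 2.6
position: [0.5262, -0.1159, 0.2739]
ee_rot: [1.0, 0.017, 0.0, 0.0]
ft_force: [0.5, -0.2, -1.0]
grip_width: -0.0
grasp_force: 0.0
t 2.6 tip local mm [ -59.9 -189.   200.9] yaw 0.035 F [ 0.5 -0.2 -1. ] w -0.0
```

```bash
python3 -m jog '[{"grip":1,"slide":[0,-3,0],"yaw":0},{"grip":1,"slide":[0,-1.6,0],"yaw":0},{"grip":1,"slide":[0,-1.6,0],"yaw":0},{"grip":1,"slide":[0,-1.6,0],"yaw":0},{"grip":1,"slide":[0,-1.7,0],"yaw":0},{"grip":1,"slide":[0,-1,0.3],"yaw":0},{"grip":1,"slide":[0,-1.1,0.4],"yaw":0},{"grip":1,"slide":[0,0,0],"yaw":0}]'
python3 st.py
python3 - <<'E'
from h import *
a=manip.camera("scene"); cv2.imwrite("pics/s1.png",cv2.resize(a[40:330,130:480],None,fx=1.8,fy=1.8))
E
```

```text
clock: 3.4
position: [0.5216, 0.0014, 0.2663]
ee_rot: [1.0, 0.02, -0.0, -0.0]
ft_force: [0.6, -0.2, -0.5]
grip_width: -0.003
grasp_force: 0.0
t 3.4 tip local mm [-60.3 -71.6 193.3] yaw 0.04 F [ 0.6 -0.2 -0.5] w -0.0
```

View pics/s1.png

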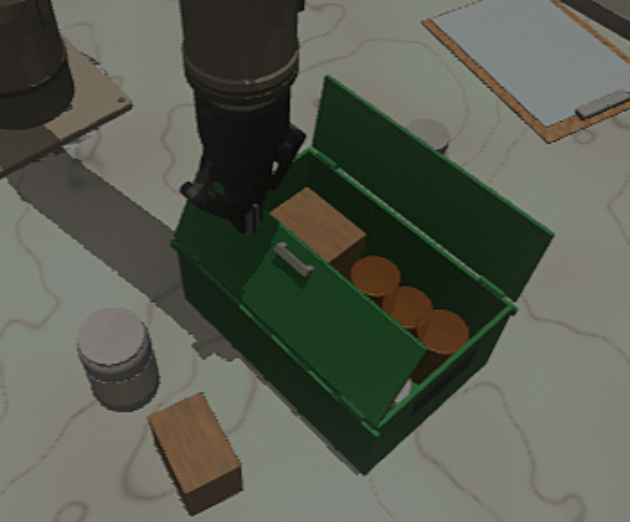

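The picture shows the plain flap folded well inward under the fingertips, with the tote and bystanders still in place. I continue along the arc.

```bash
python3 -m jog '[{"grip":1,"slide":[0,-1.7,1.2],"yaw":0},{"grip":1,"slide":[0,-1.35,1.7],"yaw":0},{"grip":1,"slide":[0,-0.5,1.0],"yaw":0},{"grip":1,"slide":[0,-0.4,1.0],"yaw":0},{"grip":1,"slide":[0,-0.2,1.0],"yaw":0},{"grip":1,"slide":[0,0,0.9],"yaw":0},{"grip":1,"slide":[0,0,0],"yaw":0}]'; python3 st.py
```

```text
clock: 4.15
position: [0.5203, 0.041, 0.1982]
ee_rot: [1.0, 0.018, -0.0, 0.0]
ft_force: [0.2, 0.1, 0.1]
grip_width: -0.003
grasp_force: 0.0
t 4.15 tip local mm [-60.2 -32.  125.2] yaw 0.036 F [0.2 0.1 0.1] w -0.0
```

```bash
python3 -m jog '[{"grip":1,"slide":[0,0,0.2],"yaw":0},{"grip":1,"slide":[0,0,0],"yaw":0}]'; python3 -m jog '[{"grip":1,"slide":[0,0,0.2],"yaw":0},{"grip":1,"slide":[0,0,0],"yaw":0}]'
```

```text
clock: 4.35
position: [0.5204, 0.0409, 0.1976]
ee_rot: [1.0, 0.018, 0.0, 0.0]
ft_force: [-3.8, 0.2, 10.7]
grip_width: -0.001
grasp_force: 5.5
clock: 4.55
position: [0.5205, 0.0409, 0.1973]
ee_rot: [1.0, 0.018, 0.0, 0.001]
ft_force: [-13.4, -0.9, 29.4]
grip_width: 0.002
grasp_force: 14.8
```

Hard contact at tip z ≈ 124.5 mm, so the plain flap is down. I lift over the bolt flap to its outer side.

```bash
python3 -m jog '[{"grip":1,"slide":[0,0,-4.5],"yaw":0},{"grip":1,"slide":[0,0,-4.7],"yaw":0},{"grip":1,"slide":[0,0,-4.7],"yaw":0},{"grip":1,"slide":[0,-4.2,0],"yaw":0},{"grip":1,"slide":[0,-4.2,0],"yaw":0},{"grip":1,"slide":[0,-4.2,0],"yaw":0},{"grip":1,"slide":[0,-4.2,0],"yaw":0},{"grip":1,"slide":[0,-4.2,0],"yaw":0}]'; python3 -m jog '[{"grip":1,"slide":[0,0,0],"yaw":0},{"grip":1,"slide":[0,0,3],"yaw":0},{"grip":1,"slide":[0,0,2.8],"yaw":0},{"grip":1,"slide":[0,0,0],"yaw":0}]'; python3 st.py
python3 - <<'E'
from h import *
a=manip.camera("scene"); cv2.imwrite("pics/s2.png",cv2.resize(a[40:330,130:480],None,fx=1.8,fy=1.8))
E
```

```text
clock: 5.35
position: [0.5127, 0.252, 0.3336]
ee_rot: [1.0, 0.018, 0.0, 0.0]
ft_force: [0.7, 0.6, -0.5]
grip_width: 0.003
grasp_force: 0.0
clock: 5.75
position: [0.5116, 0.2494, 0.272]
ee_rot: [1.0, 0.018, -0.003, 0.002]
ft_force: [-0.2, -0.9, -0.2]
grip_width: -0.001
grasp_force: 0.0
t 5.75 tip local mm [-61.8 176.4 199. ] yaw 0.036 F [-0.2 -0.9 -0.2] w -0.0
```

View pics/s2.png

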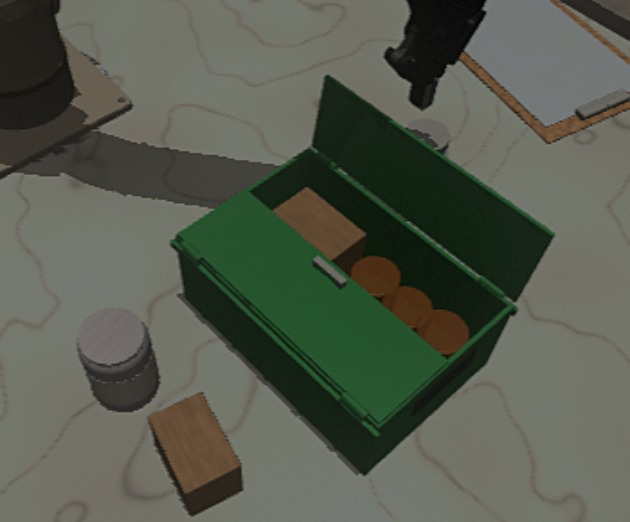

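The plain flap lies shut and the hand is just outside the bolt flap. I run the mirrored arc.

```bash
python3 -m jog '[{"grip":1,"slide":[0,3,0],"yaw":0},{"grip":1,"slide":[0,1.7,0],"yaw":0},{"grip":1,"slide":[0,1.7,0],"yaw":0},{"grip":1,"slide":[0,1.8,0],"yaw":0},{"grip":1,"slide":[0,1,0.2],"yaw":0},{"grip":1,"slide":[0,1.1,0.4],"yaw":0},{"grip":1,"slide":[0,0,0],"yaw":0}]'; python3 -m jog '[{"grip":1,"slide":[0,1.7,1.1],"yaw":0},{"grip":1,"slide":[0,1.3,1.7],"yaw":0},{"grip":1,"slide":[0,0.5,1.0],"yaw":0},{"grip":1,"slide":[0,0.4,1.0],"yaw":0},{"grip":1,"slide":[0,0.2,1.0],"yaw":0},{"grip":1,"slide":[0,0,0.9],"yaw":0},{"grip":1,"slide":[0,0,0],"yaw":0}]'; python3 st.py
```

```text
clock: 6.5
position: [0.5168, 0.1468, 0.27]
ee_rot: [1.0, 0.017, 0.0, 0.0]
ft_force: [-0.8, -0.1, 0.1]
grip_width: -0.002
grasp_force: 0.0
clock: 7.2
position: [0.5173, 0.1078, 0.2016]
ee_rot: [1.0, 0.019, -0.001, -0.0]
ft_force: [0.0, -0.6, 0.7]
grip_width: 0.0
grasp_force: 0.0
t 7.2 tip local mm [-60.9  34.8 128.6] yaw 0.037 F [ 0.  -0.6  0.7] w 0.0
```

```bash
python3 -m jog '[{"grip":1,"slide":[0,0,0.4],"yaw":0},{"grip":1,"slide":[0,0,0],"yaw":0},{"grip":1,"slide":[0,0,0.2],"yaw":0},{"grip":1,"slide":[0,0,0],"yaw":0}]'; python3 -m jog '[{"grip":1,"slide":[0,0,0.2],"yaw":0},{"grip":1,"slide":[0,0,0],"yaw":0}]'
```

```text
clock: 7.6
position: [0.518, 0.1077, 0.1976]
ee_rot: [1.0, 0.019, 0.0, 0.0]
ft_force: [-2.7, 1.2, 5.9]
grip_width: 0.003
grasp_force: 3.0
clock: 7.8
position: [0.5181, 0.1078, 0.1974]
ee_rot: [1.0, 0.018, 0.001, 0.0]
ft_force: [-11.3, -2.4, 24.1]
grip_width: -0.001
grasp_force: 12.4
```

Firm contact at the shut height. I lift clear and move sideways to see the lid from above.

```bash
python3 -m jog '[{"grip":1,"slide":[0,0,-4.5],"yaw":0},{"grip":1,"slide":[0,-4.5,-4.5],"yaw":0},{"grip":1,"slide":[0,-4.5,0],"yaw":0},{"grip":1,"slide":[0,-4.5,0],"yaw":0},{"grip":1,"slide":[0,0,0],"yaw":0}]'; python3 st.py
python3 - <<'E'
from fit import *
p=np.load("pose.npy")
ims=[]
L=lambda a:W(p,np.array([a],float))
for n in("top","scene"):
    a=manip.camera(n)
    for t in("tote","bolt_tab"):
        for m in manip.masks_of(t,n)[:1]:
            ys,xs=np.nonzero(m["region"]); print(n,t,round(m["conf"],2),np.round(m["centre"],1),len(xs),xs.min(),xs.max(),ys.min(),ys.max())
            if t=="bolt_tab":
                d=at_z(n,m["centre"],.145)[:2]-p[:2]; c,s=np.cos(p[2]),np.sin(p[2]); print("tab local",c*d[0]+s*d[1],-s*d[0]+c*d[1])
    q=proj(n,L([0,.054,.153]))[0]; print("expected tab",q)
    s=proj(n,np.vstack([L([x,y,.125]) for x,y in((-.15,-.1),(.15,-.1),(.15,.1),(-.15,.1))])).astype(int)
    b=s.mean(0).astype(int); ims.append(cv2.resize(a[b[1]-85:b[1]+85,b[0]-85:b[0]+85],(400,400),interpolation=cv2.INTER_CUBIC))
cv2.imwrite("pics/s3.png",np.hstack(ims))
E
```

```text
clock: 8.3
position: [0.5112, 0.2396, 0.276]
ee_rot: [1.0, 0.023, 0.0, -0.002]
ft_force: [-0.6, -0.3, -0.2]
grip_width: -0.006
grasp_force: 0.0
t 8.3 tip local mm [-62.1 167.  203. ] yaw 0.045 F [-0.6 -0.3 -0.2] w -0.01
top tote 0.7 [257.2 188.8] 11881 209 305 124 258
top bolt_tab 0.6 [234.6 192.6] 5578 209 258 127 257
tab local -0.005196905821501268 0.04757903901550132
expected tab [231.33192281 190.06871906]
scene tote 0.97 [318.2 206.3] 18888 225 417 122 301
scene bolt_tab 0.74 [331.7 177.3] 414 316 344 161 189
tab local 0.010067421694221082 0.02386002528233779
expected tab [339.57084386 162.8306009 ]
```

View pics/s3.png

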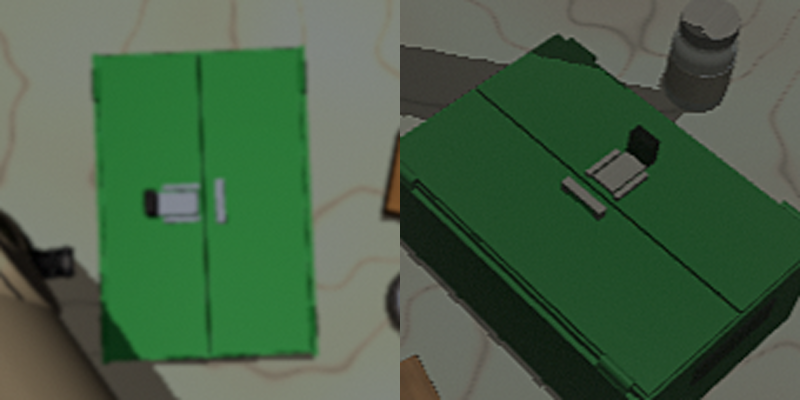

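Both views show both lids flat and the bolt drawn back: the tab is at crop (151,203) on the left, staple at (220,200). The tote has not moved noticeably. I position the tips behind the tab.

```bash
python3 -m jog '[{"grip":1,"slide":[3.1,3.8,0],"yaw":0},{"grip":1,"slide":[3.1,3.8,0],"yaw":0},{"grip":1,"slide":[0,0,2],"yaw":0},{"grip":1,"slide":[0,0,2],"yaw":0},{"grip":1,"slide":[0,0,0],"yaw":0},{"grip":1,"slide":[0,0,0],"yaw":0}]'; python3 st.py
python3 - <<'E'
from h import *
a=manip.camera("scene"); b=manip.camera("top"); print(a.shape)
cv2.imwrite("pics/s4.png",np.hstack([cv2.resize(i,(400,400),interpolation=cv2.INTER_CUBIC) for i in(b[120:260,180:320],a[100:240,270:410])]))
E
```

```text
clock: 9.2
position: [0.5781, 0.1584, 0.2356]
ee_rot: [1.0, 0.018, -0.0, 0.0]
ft_force: [1.6, -0.8, 1.0]
grip_width: -0.002
grasp_force: 0.0
t 9.2 tip local mm [  1.7  83.2 162.6] yaw 0.036 F [ 1.6 -0.8  1. ] w -0.0
(420, 560, 3)
```

View pics/s4.png

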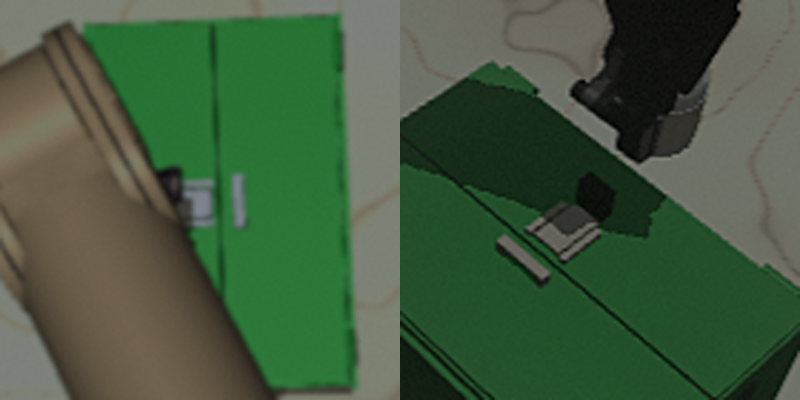

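The tips hang outward of the tab, in line with it along tote x, with about 1 cm between them. I back off 4 mm, go down to 135 mm, then push.

```bash
python3 -m jog '[{"grip":1,"slide":[0,-0.4,0],"yaw":0},{"grip":1,"slide":[0,0,1.4],"yaw":0},{"grip":1,"slide":[0,0,1.4],"yaw":0},{"grip":1,"slide":[0,0,0],"yaw":0}]'; python3 st.py;  python3 -m jog '[{"grip":1,"slide":[0,0.8,0],"yaw":0},{"grip":1,"slide":[0,0.8,0],"yaw":0},{"grip":1,"slide":[0,0.8,0],"yaw":0},{"grip":1,"slide":[0,0,0],"yaw":0}]'; python3 st.py
```

```text
clock: 9.7
position: [0.5767, 0.1624, 0.2043]
ee_rot: [1.0, 0.019, -0.002, 0.001]
ft_force: [-0.6, 0.1, 0.1]
grip_width: 0.002
grasp_force: 0.0
t 9.7 tip local mm [  0.2  87.2 131.3] yaw 0.037 F [-0.6  0.1  0.1] w 0.0
clock: 10.1
position: [0.5792, 0.1371, 0.2075]
ee_rot: [1.0, 0.017, 0.0, 0.0]
ft_force: [-0.2, -0.5, 0.3]
grip_width: -0.003
grasp_force: 0.0
t 10.1 tip local mm [  2.2  61.9 134.5] yaw 0.035 F [-0.2 -0.5  0.3] w -0.0
```

```bash
python3 -m jog '[{"grip":1,"slide":[0,0.7,0],"yaw":0},{"grip":1,"slide":[0,0.7,0],"yaw":0},{"grip":1,"slide":[0,0.4,0],"yaw":0},{"grip":1,"slide":[0,0,0],"yaw":0}]'; python3 st.py;  python3 -m jog '[{"grip":1,"slide":[0,0.3,0],"yaw":0},{"grip":1,"slide":[0,0,0],"yaw":0}]'; python3 st.py
```

```text
clock: 10.5
position: [0.5796, 0.12, 0.2074]
ee_rot: [1.0, 0.018, 0.0, 0.0]
ft_force: [0.0, -0.6, -0.4]
grip_width: 0.003
grasp_force: 0.0
t 10.5 tip local mm [  2.   44.7 134.4] yaw 0.036 F [ 0.  -0.6 -0.4] w 0.0
clock: 10.7
position: [0.5796, 0.1177, 0.2073]
ee_rot: [1.0, 0.018, -0.0, 0.0]
ft_force: [-0.6, 0.2, 0.1]
grip_width: 0.001
grasp_force: 0.0
t 10.7 tip local mm [  1.8  42.6 134.3] yaw 0.037 F [-0.6  0.2  0.1] w 0.0
```

```bash
for i in 1; do :; done; python3 -m jog '[{"grip":1,"slide":[0,0.3,0],"yaw":0},{"grip":1,"slide":[0,0,0],"yaw":0}]'; python3 -m jog '[{"grip":1,"slide":[0,0.3,0],"yaw":0},{"grip":1,"slide":[0,0,0],"yaw":0}]';python3 -m jog '[{"grip":1,"slide":[0,0.3,0],"yaw":0},{"grip":1,"slide":[0,0,0],"yaw":0}]'; python3 st.py
python3 - <<'E'
from h import *
a=manip.camera("scene"); cv2.imwrite("pics/s5.png",cv2.resize(a[90:250,240:420],None,fx=3.3,fy=3.3,interpolation=cv2.INTER_CUBIC))
E
```

```text
clock: 10.9
position: [0.5796, 0.1157, 0.2073]
ee_rot: [1.0, 0.019, 0.0, -0.001]
ft_force: [0.3, 4.0, -1.7]
grip_width: -0.002
grasp_force: 2.1
clock: 11.1
position: [0.5795, 0.1152, 0.2073]
ee_rot: [1.0, 0.02, 0.0, -0.002]
ft_force: [1.8, 12.4, -2.8]
grip_width: -0.001
grasp_force: 6.0
clock: 11.3
position: [0.5794, 0.1147, 0.2074]
ee_rot: [1.0, 0.021, 0.001, -0.004]
ft_force: [2.3, 19.9, -6.0]
grip_width: -0.002
grasp_force: 9.9
t 11.3 tip local mm [  1.6  40.1 134.4] yaw 0.042 F [ 2.3 19.9 -6. ] w -0.0
```

View pics/s5.png

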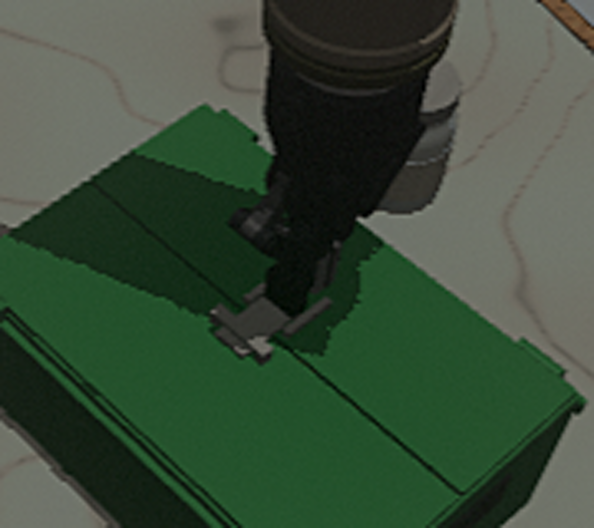

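A hard end stop shows, and the picture has the bolt through the staple and past it at (255,345). I back off, rise, and do a final check.

```bash
python3 -m jog '[{"grip":1,"slide":[0,-1,0],"yaw":0},{"grip":1,"slide":[0,-1,0],"yaw":0},{"grip":1,"slide":[0,0,-3],"yaw":0},{"grip":1,"slide":[0,0,-4],"yaw":0},{"grip":1,"slide":[-3,-4,-2],"yaw":0},{"grip":1,"slide":[-4,-4,0],"yaw":0},{"grip":1,"slide":[0,-4,0],"yaw":0},{"grip":1,"slide":[0,0,0],"yaw":0}]'; python3 st.py
python3 - <<'E'
from h import *
a=manip.camera("scene"); b=manip.camera("top")
cv2.imwrite("pics/s6.png",np.hstack([cv2.resize(i,(400,400),interpolation=cv2.INTER_CUBIC) for i in(b[80:280,160:360],a[90:310,210:430])]))
E
```

```text
clock: 12.15
position: [0.5094, 0.2445, 0.2965]
ee_rot: [1.0, 0.022, 0.0, -0.001]
ft_force: [0.4, 0.5, -0.8]
grip_width: -0.002
grasp_force: 0.0
t 12.15 tip local mm [-63.8 171.8 223.5] yaw 0.044 F [ 0.4  0.5 -0.8] w -0.0
```

View pics/s6.png

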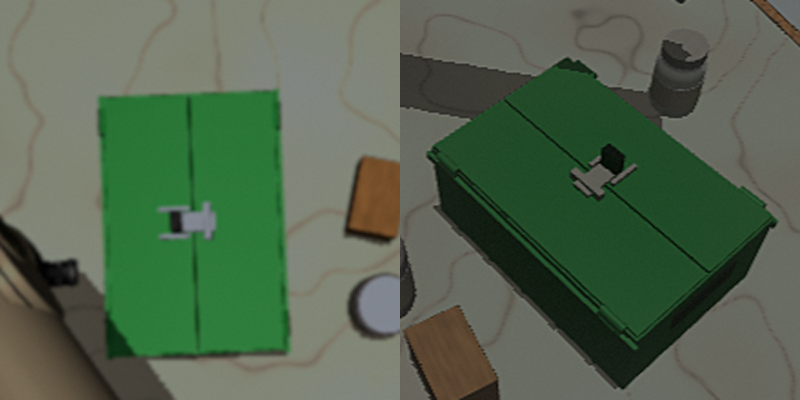

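Both flaps are flat. The bolt is through the staple, with its tab about 18 mm from the seam where 19 mm is expected, and the bystanders are in place. I hand in.

```bash
python3 -c "
from workcell import manip
print(manip.hand_in())"
```

```text
the job is handed in; nothing more can be done
None
```

I handed the job in at about 12 s: both flaps are shut, the bolt is across the seam to its end stop, and the tote, jar, can and carton look to be where they started; the hand-in call returned no verdict.

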